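Stack the bushings' bins on the locking base

ROBOT

A 6-joint arm with a two-finger parallel gripper is mounted at the origin on a cart in front of the work surface, level with it; the furniture and walls round the work are solid. World frame = base frame: x ahead of the robot, y to its left, z up, the work surface at z = 0. Lengths are in mm, angles in rad, forces in N, time in s.
With the tool pointing down it reaches from about 425 to 950 mm from the base axis. Payload 14.7 kg.
Tool frame: the origin (TCP) lies at the very end of the fingers, on their centre line; the grasp point (between the pads) lies 19 mm behind it (r.grasp_offset is the z of the grasp point in the tool frame, in mm); z points along the fingers, x is the direction in which the jaws open and shut, and the axes are right-handed (so a half turn about z gives the same grasp; the last joint's range is limited). The gripper opens to 85 mm and grips with 20 to 120 N. Pads are 22 mm wide; open, the fingers measure 114 mm over their backs; the gripper's body (76 mm by 85 mm) begins 54 mm behind the grasp point. The pads swing forward as they close: fully open they stand 13 mm farther back than shut.
Start: joints at [-1.153, 0.48, 1.596, -0, 1.065, -0.047], TCP at [291.373, -581.029, 231.297] pointing down, gripper open.
Joint ranges: [-2.75, 2.75], [-0.82, 2.05], [0.23, 2.67], [-1.56, 4.7], [0.09, 2.69], [-2.92, 2.92]. Speed limits (rad/s): [1.89, 1.89, 2.39, 3.01, 3.01, 3.01].

INTERFACE

Orientations are given as a rotation vector (axis times angle).
In Python, from rig import r, viewer, order gives the robot as it stands. The module is installed in compiled form; this text tells all that it offers.
- The arm moves only by the tool arm_command, never from a script. Its argument "increments" is a list of rows, each a list of 6 numbers: the shift along the world's x, y, z in m, then the turn, a rotation vector about the world's x, y, z in rad. A call has 1 to 5 rows; each row shifts and turns the commanded pose from where the row before left it; what a row does not reach is not made up. A row lasts 1/8 s, in which the tool goes at most 62.5 mm and 10.7 degrees, less where a joint would pass 70% of its speed; a pose out of reach is approached as far as the arm can. A call with a gripper value outside its range is refused whole. "grip" is the closure, from -1 (fully open) to 1 (shut), set as the call begins (left out, the last holds). The fingers move at their own pace and stop on an object; the grip force is fixed at half the most. Time passes only in rows, so rows that do not move let the fingers close. It gives the time, the measured TCP pose, the force and the opening at its end, in the units of the state.
- r.get_obs(): the state, without advancing time (a new reading comes with each control period).
- viewer.read_camera(name): name is "scene" or "top" or "wrist"; returns the picture (400x640x3 uint8, blue, green, red); there is no depth.
- viewer.camera_info(name): a dict with "fovy" (degrees; the focal length in pixels is half the picture's height over the tangent of half this angle, whatever the lens; pixels are square), "cx", "cy" (the principal point, pixels), "camera_from_world" (4x4, takes a point from world to camera coordinates); the wrist camera has in their place "T_tool_cam" (4x4, takes a point from camera to tool coordinates, whose origin is the TCP and whose axes are the tool frame's). Camera axes: x right, y up, looking along -z (the intrinsics and any distortion apply to the point x, -y, -z); pixel columns grow to the right and rows downward; lengths in mm; the calibration is good to about 2 mm. A picture is of the moment at which its call begins: read the wrist's pose just before it. camera_info takes no time and is no camera call.
- order.hand_in(): hands the job in, once; it reports no verdict.
The state is a dict: "clock": time; "q": joint angles; "qd": joint speeds; "joint_efforts": joint torques, N m; "tool_pos": TCP position; "orientation": TCP orientation; "wrist_force": force on the tool from outside, world axes, zero at the start; "ft_torque": the same for the moment, N m; "gripper_width": finger opening in mm.
Only numpy, scipy, OpenCV 4.12 (cv2) and the standard library are available. Lean on these libraries where they do the work, as an engineer would, in place of code of your own. Each camera call takes 0.05 s, during which the arm holds its last target. There are 200 camera calls.

TASK

Get the bushings ready for the measuring room: pull the red knob of the stacking base fully out to unlock it, then build a stack of all three blue bins there, with every bushing inside a bin and never more than one to a bin. The lowest bin goes on the base with its label towards the knob, and each further bin is turned end for end so that it stands on the lugs of the one below instead of nesting in it. When the stack is complete, push the knob fully in to lock it, and leave the micrometer and the dial indicator where they lie.

Things in the scene. Friction and masses are not known exactly. Their poses are not given: they have to be found in the camera images.
- bin_a: lowest of three equal nested blue plastic stack-nest bins, open at the top, 132 long (its x) x 66 wide (y) x 60 high, 0.12 kg; origin under the centre of its floor, z up. The upright rim band (z 30 to 60) is 66 across: grip it from above at mid length, fingers across the width. Below the band the body tapers to 114 x 48 at the floor, which is 3 thick and flat inside for 86 x 44
- bin_b: middle bin of the pile, like bin_a, nested in it 30 mm higher. Bins the same way round nest; turned end for end, the upper bin stands on lugs (6 mm below the lower one's rim) 54 mm above the lower bin, its foot inside that rim with about 4 mm of play all round. The bins lift out of and into each other straight up and down, with about 1 mm of play when nested
- bin_c: top bin of the pile, like bin_b, nested in it. Every bin's front end (-x) has a white label card and one column in the middle, with a square window (16 mm, z 14 to 30) that the lock bolt enters; the back end (+x) has two columns at the corners. Three lugs inside the rim roof the channels between the columns
- bin_a_front (a point): middle of bin_a's label card: on its front end, 66 mm from its centre, 45 mm above its underside
- bin_b_front (a point): middle of bin_b's label card: on its front end, 66 mm from its centre, 45 mm above its underside
- bin_c_front (a point): middle of bin_c's label card: on its front end, 66 mm from its centre, 45 mm above its underside
- bushing_1: flanged steel bushing standing on its collar: collar 32 across and 12 high, above it a plain barrel 25 across up to 28 high, 0.09 kg; origin under its centre; grip the barrel from above, above the collar, or the collar. Not every start has all three: an absent one reads None
- bushing_2: flanged steel bushing standing on its collar: collar 32 across and 12 high, above it a plain barrel 25 across up to 28 high, 0.09 kg; origin under its centre; grip the barrel from above, above the collar, or the collar. Not every start has all three: an absent one reads None
- bushing_3: flanged steel bushing standing on its collar: collar 32 across and 12 high, above it a plain barrel 25 across up to 28 high, 0.09 kg; origin under its centre; grip the barrel from above, above the collar, or the collar. Not every start has all three: an absent one reads None
- stack_base: stacking base fixed on the bench: aluminium plate with low dark sloped guides round the place for one bin; on its -x side a grey lock housing (34 wide, top 50 above the bench, 72 to 100 from the origin) with a red knob. Origin at bench level under the centre of the bin's place; x points from the knob to that place, and a bin standing there lies along x
- base_seat (a point): centre of the plate's top face, 10 above the bench, axes as the base's: where the origin of the lowest bin comes to rest (about 3 mm of play), its front end towards the knob
- lock_knob (a joint): travel of the lock knob, m: 0 pushed in (the start: the 9 mm bolt reaches into the bin's place, so that no bin can be seated; later it enters the window of the lowest bin), 0.020 pulled out to its stop (bolt clear, a green band shows on the stem). A ball detent holds it at both ends: about 7 N starts it, and past the middle it snaps over
- knob_grip (a point): centre of the red knob, a level cylinder 27 across and 24 long along the base's x, 32 above the bench; moves with the knob. Pushed in it is 142 from the base's centre; pull it straight away from the housing, along the base's -x. Pinch it from above, fingers across it
- micrometer: micrometer, 49 x 129 x 18, lying on the bench; to be left alone
- dial_indicator: dial indicator, 112 x 57 x 24, lying on the bench; to be left alone
There are look-alikes about, which are no part of the job. Leave any turquoise look-alike of the bushing_3 alone.

How it is judged:
By the outcome, as a careful person would: the job done as asked, in the order asked, and still so for the second after the job is handed in, with the robot touching nothing.
Of bushing_1, bushing_2, bushing_3 only 1 to 3 are there at a start; the rules pass over those that are not, and their reading is None.
At some moment in a run one of bushing_1, bushing_2, bushing_3 may be knocked a few centimetres aside while the robot is not near it.
Once in a run the grip may slacken for a moment while it holds something.
It also fails if it takes over 210 s, if anything falls off the work surface, if the arm or the gripper's body presses on something with over 40 N, if the wrist force passes 120 N, or if a joint passes its speed limit or range.

## Working session

There is one attempt and no reset: what is moved stays moved. The work goes in short steps, Python scripts to look and compute and a tool call to move; the robot and the scene stay as the last step left them, time stands still between calls to the robot, and variables do not carry over. Pictures are saved under pics/ and viewed, about 12 in all and at most 16, crops included, and the job is handed in when it is done.

Besides the shell and the picture viewer there is one more tool, called after "Emit:" as name([rows], argument=value, ...), one row to a line, values as JSON. arm_command: Moves the arm, as the interface text tells. Its arguments: {"type":"object","properties":{"increments":{"type":"array","items":{"type":"array","items":{"type":"number"}}},"grip":{"type":"number"}},"required":["increments"]}

```bash
mkdir -p pics; python3 - <<'E'
from rig import r,viewer
import cv2,numpy as np
np.set_printoptions(precision=4,suppress=True)
print(r.get_obs(), r.grasp_offset)
for n in("scene","top","wrist"):
    print(n,viewer.camera_info(n)); cv2.imwrite(f"pics/{n}0.png",viewer.read_camera(n))
E
```

```text
{'clock': 0.0, 'q': array([-1.1526,  0.4808,  1.5969, -0.    ,  1.0651, -0.0466]), 'qd': array([-0.0003, -0.0011,  0.0009,  0.0017, -0.0001, -0.0005]), 'joint_efforts': array([ -0.0062, -95.0667, -43.0187,  -0.0004,   0.0121,  -0.    ]), 'tool_pos': array([ 291.192 , -580.6494,  230.6616]), 'orientation': array([-2.6727,  1.6498,  0.0016]), 'wrist_force': array([ 0.5529, -0.3684,  0.0629]), 'ft_torque': array([ 0.0183,  0.0817, -0.0189]), 'gripper_width': 85.59693073694909} -18.700000000000003
scene {'fovy': 57.2517334581249, 'cx': 321.9693812121197, 'cy': 198.51043780769052, 'camera_from_world': array([[  -0.814 ,   -0.5806,   -0.0152,  448.0151],
       [   0.3234,   -0.4748,    0.8185, -234.3632],
       [  -0.4824,    0.6614,    0.5743, -809.5194],
       [   0.    ,    0.    ,    0.    ,    1.    ]])}
top {'fovy': 42.49768421955047, 'cx': 314.43467087780186, 'cy': 196.14955332206807, 'camera_from_world': array([[    0.0436,    -0.999 ,    -0.0062,   -25.3818],
       [    0.976 ,     0.0412,     0.2136,  -561.1584],
       [   -0.2132,    -0.0154,     0.9769, -1094.9703],
       [    0.    ,     0.    ,     0.    ,     1.    ]])}
wrist {'fovy': 68.78403990383073, 'cx': 319.953659782018, 'cy': 195.74616367774436, 'T_tool_cam': array([[   1.    ,    0.0001,    0.0004,   -0.2893],
       [   0.0002,   -0.9546,   -0.2978,  -74.7744],
       [   0.0003,    0.2978,   -0.9546, -142.1848],
       [   0.    ,    0.    ,    0.    ,    1.    ]])}
```

View pics/top0.png

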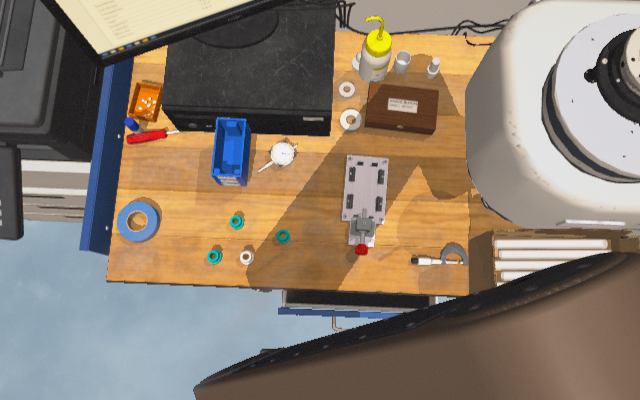

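View pics/scene0.png

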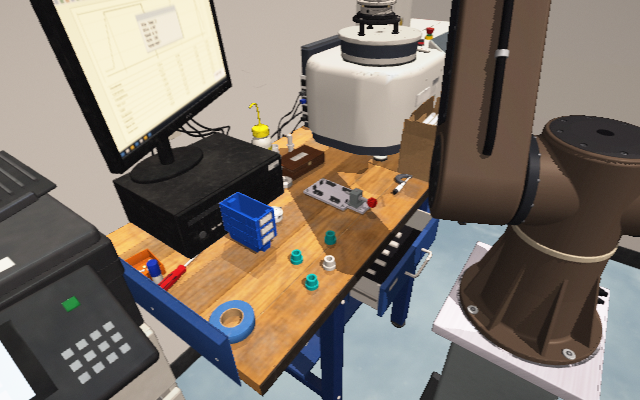

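```bash
python3 - <<'E'
import cv2,numpy as np
t=cv2.imread('pics/top0.png')
a=cv2.resize(t[110:285,190:390],None,fx=4,fy=4,interpolation=cv2.INTER_CUBIC)[:, :800]
a=cv2.resize(a,(680,595))
cv2.imwrite('pics/c1.png',a)
b=cv2.resize(t[20:140,320:480],None,fx=2.5,fy=2.5,interpolation=cv2.INTER_CUBIC)
s=cv2.imread('pics/scene0.png'); c=cv2.resize(s[140:300,200:420],None,fx=3.6,fy=3.6,interpolation=cv2.INTER_CUBIC)
cv2.imwrite('pics/c2.png',c)
E
```

```text
(no output)
```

View pics/c1.png

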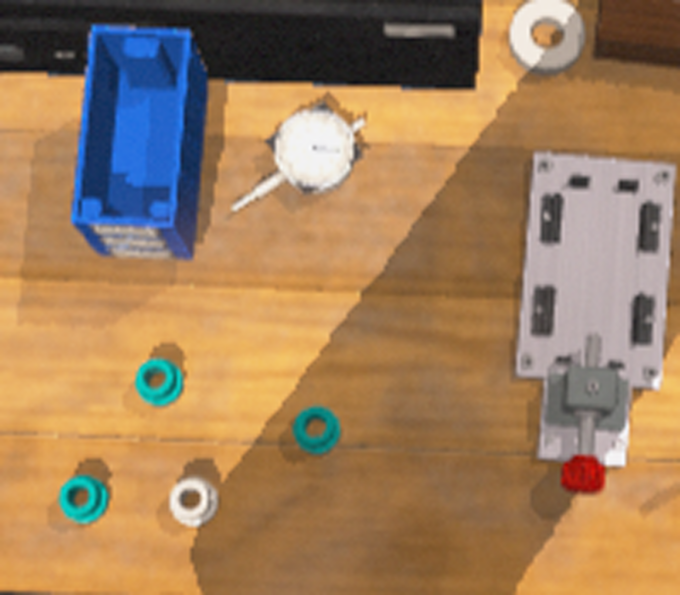

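View pics/c2.png

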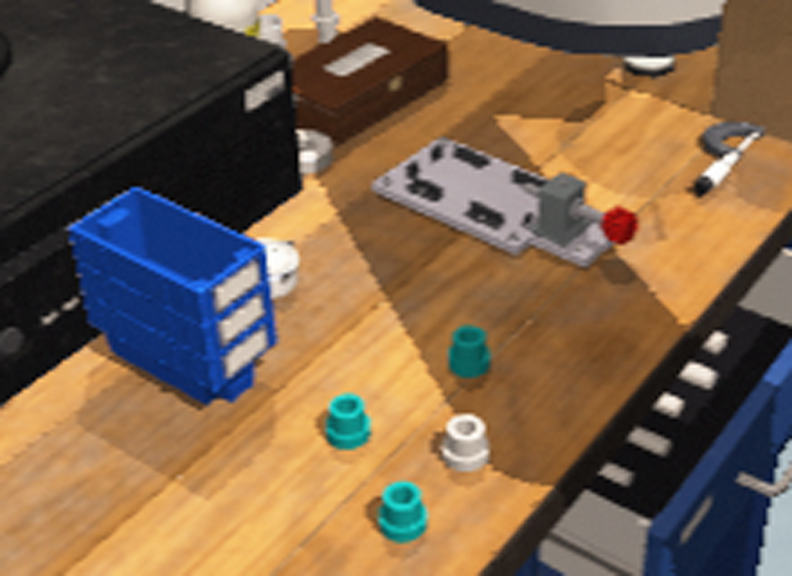

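```bash
cat > h.py <<'E'
from rig import r,viewer
import cv2,numpy as np
from scipy.spatial.transform import Rotation as R
np.set_printoptions(precision=2,suppress=True)
def cam(n,obs=None):
    i=viewer.camera_info(n)
    if n=="wrist":
        T=np.eye(4);T[:3,:3]=R.from_rotvec(obs['orientation']).as_matrix();T[:3,3]=obs['tool_pos']
        M=np.linalg.inv(T@i['T_tool_cam'])
    else: M=i['camera_from_world']
    f=200/np.tan(np.radians(i['fovy'])/2)
    K=np.array([[f,0,i['cx']],[0,f,i['cy']],[0,0,1]])
    return K@np.diag([1,-1,-1])@M[:3]
def proj(P,X): p=P@np.append(X,1.); return p[:2]/p[2]
def atz(P,uv,z):
    u,v=uv; A=np.array([P[0]-u*P[2],P[1]-v*P[2]])
    return np.append(np.linalg.solve(A[:,:2],-(A[:,2]*z+A[:,3])),z)
def tri(*pu):
    X=cv2.triangulatePoints(pu[0][0],pu[1][0],np.array(pu[0][1],float),np.array(pu[1][1],float))[:,0]
    return X[:3]/X[3]
def snap(n,name):
    o=r.get_obs(); im=viewer.read_camera(n); cv2.imwrite(f'pics/{name}.png',im); return o,im
E
python3 - <<'E'
from h import *
T=cam('top');S=cam('scene')
c1=lambda u,v:(190+u*.2941,110+v*.2941)
c2=lambda u,v:(200+u/3.6,140+v/3.6)
for n,a,b in [('bush',(193,497),(466,424)),('knob',(583,474),(620,225)),('housing',(593,387),(563,190)),('plate BL',(537,153),(437,140)),('plate FL',(517,375),(373,187)),
  ('rim backL',(90,28),(68,229)),('rimbackR',(192,32),(135,188)),('rimfrontL',(76,220),(212,290)),('rim frontR',(180,222),(265,245))]:
    print(n,tri((T,c1(*a)),(S,c2(*b))))
for n,a,z in [('knob',(583,474),32),('bush',(193,497),28),('BL',(537,153),10),('BR',(673,165),10),('FR',(655,388),10),('FL',(517,375),10)]+[('rim',p,120) for p in [(90,28),(192,32),(180,222),(76,220)]]+[('tq',p,28) for p in [(157,380),(81,497),(316,429)]]+[('dial',(317,149),20)]:
    print(n,atz(T,c1(*a),z))
E
```

```text
bush [423.91 145.96  25.21]
knob [ 449.38 -112.47   29.42]
housing [ 506.51 -116.81   39.87]
plate BL [645.29 -80.31  68.43]
plate FL [552.82 -44.51  55.03]
rim backL [716.35 221.78 116.2 ]
rimbackR [717.26 155.68 114.07]
rimfrontL [584.71 217.97 118.79]
rim frontR [589.43 154.14 113.58]
knob [ 449.83 -111.95   32.  ]
bush [423.93 145.72  28.  ]
BL [676.64 -76.03  10.  ]
BR [ 671.85 -171.49   10.  ]
FR [ 513.16 -161.31   10.  ]
FL [518.14 -67.07  10.  ]
rim [715.26 221.17 120.  ]
rim [715.25 154.86 120.  ]
rim [588.12 153.32 120.  ]
rim [586.66 219.2  120.  ]
tq [501.33 175.58  28.  ]
tq [420.74 220.04  28.  ]
tq [472.76  66.73  28.  ]
dial [670.09  77.75  20.  ]
```

Emit:
arm_command([
  [0.016,0.047,0,0,0,-0.053],
  [0.016,0.047,0,0,0,-0.053],
  [0.016,0.047,0,0,0,-0.053],
  [0.016,0.047,0,0,0,-0.053],
  [0.016,0.047,0,0,0,-0.053],
], grip=-1)

```text
clock: 0.78
tool_pos: [371.6, -344.5, 231.2]
orientation: [-2.43, 1.991, 0.0]
wrist_force: [0.4, 0.4, -0.3]
gripper_width: 85.8
```

Emit:
arm_command([
  [0.016,0.047,0,0,0,-0.053],
  [0.016,0.047,0,0,0,-0.053],
  [0.016,0.047,0,0,0,-0.053],
  [0.016,0.047,0,0,0,-0.053],
  [0.016,0.047,0,0,0,-0.053],
])

```text
clock: 1.4
tool_pos: [451.6, -109.5, 231.3]
orientation: [-2.146, 2.295, -0.0]
wrist_force: [0.9, 0.1, -0.2]
gripper_width: 85.4
```

Emit:
arm_command([
  [0,0,-0.03,0,0,0],
  [0,0,-0.03,0,0,0],
  [0,0,0,0,0,0],
])

```text
clock: 1.78
tool_pos: [450.0, -110.4, 169.9]
orientation: [2.147, -2.291, -0.005]
wrist_force: [0.4, -0.1, 0.6]
gripper_width: 85.4
```

```bash
python3 - <<'E'
from h import *
o,im=snap('wrist','w1'); print(o['clock'],o['tool_pos'],o['orientation'],o['q'])
o,t=snap('top','t1')
b=cv2.resize(t[20:290,310:480],None,fx=2.2,fy=2.2)
cv2.imwrite('pics/w1t.png',np.hstack([cv2.resize(im,(640,400)),np.zeros((400,0,3),np.uint8)]))
P=cam('wrist',o)
for X in [(450,-112,32),(591.5,-120.6,10),(520,-115,50)]: print(proj(P,X))
E
```

```text
1.775 [ 450.01 -110.44  169.89] [ 2.15 -2.29 -0.01] [-0.31  0.31  2.07 -0.    0.76  1.33]
[320.88 183.78]
[320.23  28.99]
[319.18 110.95]
```

View pics/w1.png

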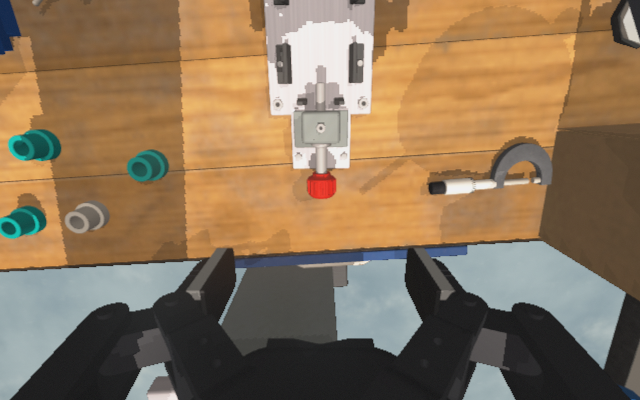

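View pics/t1.png

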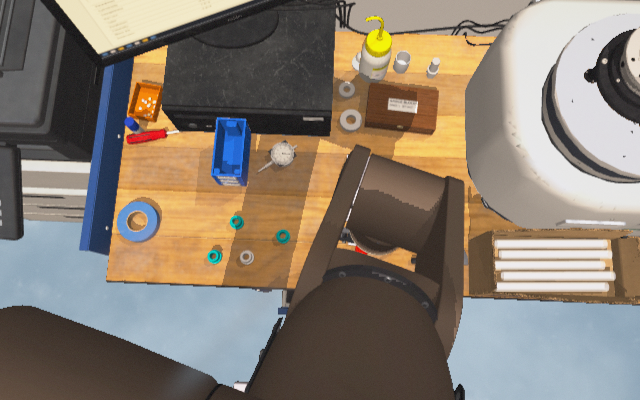

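Emit:
arm_command([
  [0,-0.001,-0.04,0,0,0],
  [0,0,-0.04,0,0,0],
  [0,0,-0.04,0,0,0],
  [0,0,-0.036,0,0,0],
  [0,0,0,0,0,0],
])

```text
clock: 2.5
tool_pos: [450.8, -112.1, 14.6]
orientation: [2.146, -2.292, -0.003]
wrist_force: [0.0, 0.3, -0.3]
gripper_width: 85.5
```

Emit:
arm_command([
  [0,0,0,0,0,0],
  [0,0,0,0,0,0],
  [0,0,0,0,0,0],
  [0,0,0,0,0,0],
  [0,0,0,0,0,0],
], grip=1)

```text
clock: 3.12
tool_pos: [452.0, -111.8, 16.3]
orientation: [-2.147, 2.292, -0.002]
wrist_force: [0.1, 7.4, 17.5]
gripper_width: 25.5
```

Emit:
arm_command([
  [-0.005,0.0003,0,0,0,0],
  [-0.005,0.0003,0,0,0,0],
  [-0.005,0.0003,0,0,0,0],
  [-0.005,0.0003,0,0,0,0],
  [-0.002,0,0,0,0,0],
])

```text
clock: 3.75
tool_pos: [431.9, -111.0, 16.5]
orientation: [-2.146, 2.291, -0.007]
wrist_force: [16.4, 20.1, 8.6]
gripper_width: 25.2
```

Emit:
arm_command([
  [0,0,0,0,0,0],
  [0,0,0,0,0,0],
])

```text
clock: 4.0
tool_pos: [431.9, -110.9, 16.4]
orientation: [-2.146, 2.291, -0.006]
wrist_force: [9.9, 12.5, 12.6]
gripper_width: 25.1
```

Emit:
arm_command([
  [0,0,0,0,0,0],
  [0,0,0,0,0,0],
  [0,0,0,0,0,0],
  [0,0,0.02,0,0,0],
  [0,0,0.05,0,0,0],
], grip=-1)

```text
clock: 4.62
tool_pos: [427.9, -110.5, 84.7]
orientation: [2.146, -2.291, -0.006]
wrist_force: [0.5, -0.2, -0.3]
gripper_width: 85.3
```

Emit:
arm_command([
  [0.01,0,0.05,0,0,0],
  [0.01,0,0.05,0,0,0],
  [0,0,0,0,0,0],
])

```text
clock: 5.0
tool_pos: [451.9, -111.6, 188.7]
orientation: [-2.146, 2.29, -0.009]
wrist_force: [0.7, -0.3, -0.6]
gripper_width: 85.2
```

```bash
python3 - <<'E'
from h import *
o,im=snap('wrist','w2'); P=cam('wrist',o); print(o['tool_pos'],proj(P,(430,-110.7,32)),proj(P,(591.5,-120.6,10)),proj(P,(424,146,28)))
cv2.imwrite('pics/w2c.png',cv2.resize(im[0:280,40:400],None,fx=2,fy=2,interpolation=cv2.INTER_CUBIC))
E
```

```text
[ 451.91 -111.57  188.7 ] [319.93 199.73] [319.2   36.65] [ 89.51 218.3 ]
```

View pics/w2c.png

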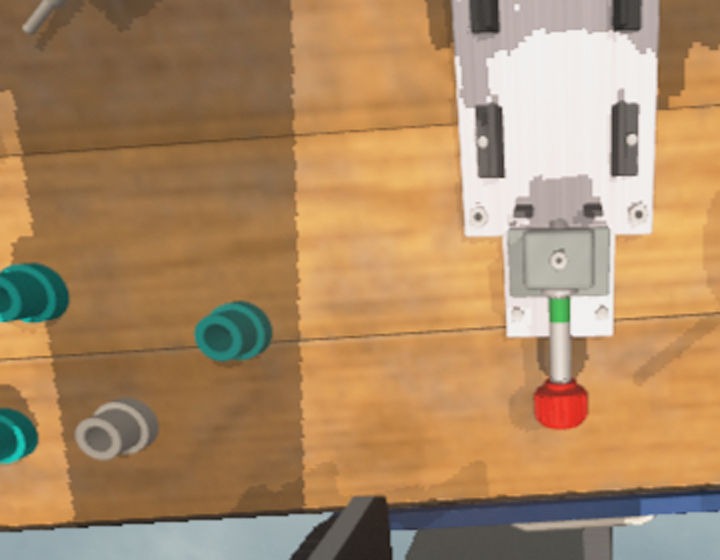

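Emit:
arm_command([
  [0.023,0.037,0.012,0,0,0.01],
  [0.023,0.037,0.012,0,0,0.01],
  [0.023,0.037,0.012,0,0,0.01],
  [0.023,0.037,0.012,0,0,0.01],
  [0.023,0.037,0.012,0,0,0.01],
])

```text
clock: 5.68
tool_pos: [564.0, 75.3, 243.9]
orientation: [2.203, -2.236, -0.003]
wrist_force: [0.7, -0.5, -0.6]
gripper_width: 85.5
```

Emit:
arm_command([
  [0.023,0.037,0,0,0,0.01],
  [0.023,0.037,0,0,0,0.01],
  [0.023,0.037,0,0,0,0.01],
  [0,0,0,0,0,0],
  [0,0,0,0,0,0],
])

```text
clock: 6.3
tool_pos: [632.3, 184.7, 243.5]
orientation: [2.236, -2.203, -0.002]
wrist_force: [-0.5, 0.5, -0.4]
gripper_width: 85.2
```

```bash
python3 - <<'E'
from h import *
o,im=snap('wrist','w3'); P=cam('wrist',o); print(o['tool_pos'],o['orientation'])
for X in [(717,220.5,120),(717,154.5,120),(585,154.5,120),(585,220.5,120)]: print(proj(P,X))
print('box corner',tri((cam('top'),(331,113)),(cam('scene'),(280.5,158))))
cv2.imwrite('pics/w3c.png',cv2.resize(im,None,fx=1.25,fy=1.25,interpolation=cv2.INTER_CUBIC))
E
```

```text
[632.29 184.68 243.52] [ 2.24 -2.2  -0.  ]
[279.19  91.32]
[356.22  92.53]
[349.3  233.39]
[282.81 232.51]
box corner [731.31 -31.9  130.34]
```

View pics/w3c.png

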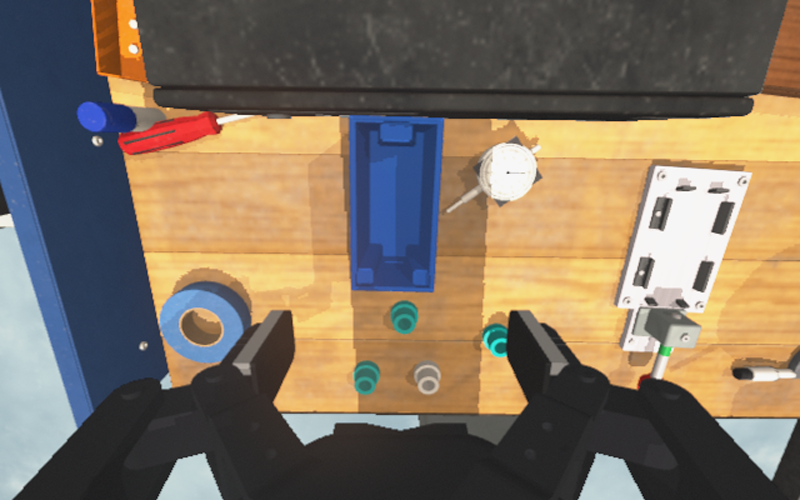

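Emit:
arm_command([
  [0.019,0.0035,-0.03,0,0,-0.012],
  [0,0,-0.035,0,0,0],
  [0,0,-0.035,0,0,0],
  [0,0,-0.035,0,0,0],
  [0,0,-0.019,0,0,0],
])

```text
clock: 6.98
tool_pos: [651.1, 187.4, 89.5]
orientation: [2.222, -2.218, -0.002]
wrist_force: [-0.5, -0.3, 0.1]
gripper_width: 85.7
```

Emit:
arm_command([
  [0,0,0,0,0,0],
  [0,0,0,0,0,0],
  [0,0,0,0,0,0],
  [0,0,0,0,0,0],
  [0,0,0,0,0,0],
], grip=1)

```text
clock: 7.6
tool_pos: [652.5, 188.7, 91.7]
orientation: [-2.224, 2.218, -0.0]
wrist_force: [-0.0, -0.6, -0.3]
gripper_width: 65.0
```

Emit:
arm_command([
  [0,0,0.01,0,0,0],
  [0,0,0.015,0,0,0],
  [0,0,0.015,0,0,0],
  [0,0,0.015,0,0,0],
  [0,0,0,0,0,0],
])

```text
clock: 8.22
tool_pos: [653.2, 188.9, 148.1]
orientation: [-2.223, 2.217, -0.002]
wrist_force: [0.5, 1.0, -1.3]
gripper_width: 64.8
```

```bash
python3 - <<'E'
from h import *
print(r.get_obs()['tool_pos'])
o,im=snap('scene','s1'); cv2.imwrite('pics/s1c.png',cv2.resize(im[110:310,160:380],None,fx=3,fy=3,interpolation=cv2.INTER_CUBIC))
E
```

```text
[653.25 188.9  148.15]
```

View pics/s1c.png

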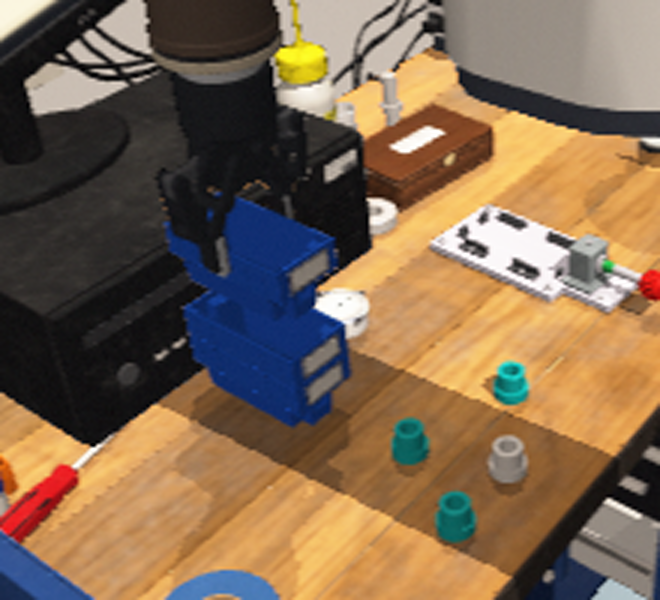

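```bash
python3 - <<'E'
from h import *
c1=lambda p:(190+p[0]*.2941,110+p[1]*.2941)
T=cam('top')
o=dict(tool_pos=np.array([632.29,184.68,243.52]),orientation=np.array([2.236,-2.203,-0.002])); W=cam('wrist',o)
g=[((551,217),(660,213)),((649,227),(722,217)),((643,318),(704,275)),((543,310),(644,271)),((579,181),(686,187)),((627,184),(717,187))]
A=[]
for a,b in g:
    a=c1(a);b=np.array(b)/1.25
    A.append([tri((T,a),(W,b)),atz(T,a,14),atz(W,b,14)]); print(*A[-1])
A=np.array(A); print(A[:4].mean(0))
o=dict(tool_pos=np.array([451.9,-111.57,188.7]),orientation=np.array([-2.146,2.29,-0.009]));W=cam('wrist',o)
for n,p,z in [('kn',(560,404),32),('hous',(559,260),50),('gl',(490,141),14),('gr',(625,141),14),('pL',(465,170),10),('pR',(655,170),10),('fl',(464,235),10),('fr',(651,233),10)]:
    print(n,atz(W,(p[0]/2+40,p[1]/2),z))
E
```

```text
[629.37 -86.75  13.62] [629.55 -86.92  14.  ] [628.76 -86.06  14.  ]
[ 625.7  -155.1    10.74] [ 625.23 -154.95   14.  ] [ 625.45 -151.72   14.  ]
[ 560.64 -151.8    12.75] [ 560.68 -151.88   14.  ] [ 560.32 -150.19   14.  ]
[563.59 -83.4   13.6 ] [563.38 -83.28  14.  ] [564.07 -83.36  14.  ]
[ 656.09 -105.64   14.84] [ 656.3  -105.69   14.  ] [ 656.04 -106.34   14.  ]
[ 656.1  -139.36   12.23] [ 655.53 -139.15   14.  ] [ 656.5  -137.88   14.  ]
[[ 594.83 -119.26   12.68]
 [ 594.71 -119.26   14.  ]
 [ 594.65 -117.83   14.  ]]
kn [ 427.39 -110.52   32.  ]
hous [ 504.56 -115.04   50.  ]
gl [562.45 -84.14  14.  ]
gr [ 558.05 -151.78   14.  ]
pL [550.  -69.5  10. ]
pR [ 543.63 -167.21   10.  ]
fl [517.83 -65.33  10.  ]
fr [ 512.38 -164.53   10.  ]
```

Emit:
arm_command([
  [-0.01,-0.044,0,0,0,-0.009],
  [-0.01,-0.044,0,0,0,-0.009],
  [-0.01,-0.044,0,0,0,-0.009],
  [-0.01,-0.044,0,0,0,-0.009],
  [-0.01,-0.044,0,0,0,-0.009],
])

```text
clock: 8.9
tool_pos: [601.6, -32.6, 145.7]
orientation: [2.174, -2.268, -0.001]
wrist_force: [0.5, 0.5, -0.8]
gripper_width: 64.9
```

Emit:
arm_command([
  [-0.0045,-0.044,0,0,0,-0.008],
  [-0.0045,-0.0445,0,0,0,-0.007],
  [0,0,-0.04,0,0,0],
  [0,0,-0.03,0,0,0],
  [0,0,0,0,0,0],
])

```text
clock: 9.52
tool_pos: [591.4, -119.5, 74.0]
orientation: [2.155, -2.282, -0.006]
wrist_force: [0.5, 0.6, -0.4]
gripper_width: 65.1
```

Emit:
arm_command([
  [0.001,0,-0.015,0,0,0],
  [0,0,-0.01,0,0,0],
  [0,0,-0.003,0,0,0],
  [0,0,-0.003,0,0,0],
  [0,0,0,0,0,0],
])

```text
clock: 10.15
tool_pos: [594.4, -119.8, 45.4]
orientation: [-2.157, 2.284, -0.0]
wrist_force: [1.5, 0.2, -1.5]
gripper_width: 65.3
```

Emit:
arm_command([
  [0,0,-0.002,0,0,0],
  [0,0,-0.002,0,0,0],
  [0,0,0,0,0,0],
])

```text
clock: 10.52
tool_pos: [594.5, -119.9, 41.5]
orientation: [-2.157, 2.284, -0.001]
wrist_force: [-1.9, 0.7, 4.4]
gripper_width: 65.1
```

Emit:
arm_command([
  [0,0,-0.002,0,0,0],
  [0,0,0,0,0,0],
])

```text
clock: 10.78
tool_pos: [594.8, -119.8, 41.2]
orientation: [-2.157, 2.283, -0.002]
wrist_force: [-9.2, 3.9, 33.1]
gripper_width: 65.3
```

Emit:
arm_command([
  [0,0,0,0,0,0],
  [0,0,0,0,0,0],
  [0,0,0,0,0,0],
  [0,0,0.02,0,0,0],
  [0,0,0.04,0,0,0],
], grip=-1)

```text
clock: 11.4
tool_pos: [593.1, -119.5, 98.3]
orientation: [2.156, -2.283, -0.005]
wrist_force: [0.3, -0.9, 0.4]
gripper_width: 85.3
```

Emit:
arm_command([
  [0,0,0.05,0,0,0],
  [0,0,0.05,0,0,0],
  [0,0,0,0,0,0],
])

```text
clock: 11.78
tool_pos: [596.6, -120.4, 203.1]
orientation: [-2.155, 2.282, -0.009]
wrist_force: [-0.5, 0.4, -0.6]
gripper_width: 85.1
```

```bash
python3 - <<'E'
from h import *
o,im=snap('wrist','w4'); P=cam('wrist',o); print(o['tool_pos'],o['orientation'])
c,s=np.cos(-.06),np.sin(-.06)
for a,b in [(66,33),(66,-33),(-66,-33),(-66,33)]: print(proj(P,(593+c*a-s*b,-120+s*a+c*b,70)))
cv2.imwrite('pics/w4c.png',cv2.resize(im[:300],None,fx=1.25,fy=1.25,interpolation=cv2.INTER_CUBIC))
E
```

```text
[ 596.59 -120.39  203.13] [-2.15  2.28 -0.01]
[283.3  119.66]
[355.49 119.84]
[350.69 250.07]
[287.6  249.97]
```

View pics/w4c.png

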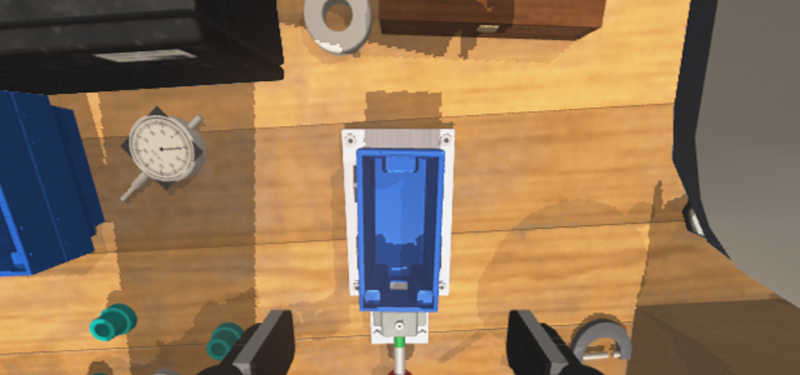

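Emit:
arm_command([
  [-0.0173,0.0266,0,0,0,0.157],
  [-0.0173,0.0266,0,0,0,0.157],
  [-0.0173,0.0266,0,0,0,0.157],
  [-0.0173,0.0266,0,0,0,0.157],
  [-0.0173,0.0266,0,0,0,0.157],
], grip=-0.2)

```text
clock: 12.45
tool_pos: [506.3, 14.0, 197.8]
orientation: [2.869, -1.278, -0.004]
wrist_force: [0.4, -0.7, 1.1]
gripper_width: 51.3
```

Emit:
arm_command([
  [-0.0173,0.0266,-0.01,0,0,0.157],
  [-0.0173,0.0266,-0.01,0,0,0.157],
  [-0.0173,0.0266,-0.01,0,0,0.157],
  [-0.0173,0.0266,-0.01,0,0,0.157],
  [-0.0173,0.0266,-0.01,0,0,0.157],
])

```text
clock: 13.08
tool_pos: [419.8, 146.7, 147.8]
orientation: [3.14, -0.083, -0.003]
wrist_force: [1.3, 0.6, -0.2]
gripper_width: 51.6
```

Emit:
arm_command([
  [0,0,0,0,0,0],
  [0,0,0,0,0,0],
])

```text
clock: 13.32
tool_pos: [421.2, 145.9, 148.7]
orientation: [3.14, -0.093, -0.002]
wrist_force: [0.2, -0.2, -0.1]
gripper_width: 51.3
```

```bash
python3 - <<'E'
from h import *
o,im=snap('wrist','w5'); P=cam('wrist',o); print(o['tool_pos'],o['orientation'],proj(P,(424,146,28)),proj(P,(424,146,0)))
cv2.imwrite('pics/w5c.png',im)
E
```

```text
[421.15 145.92 148.68] [ 3.14 -0.09 -0.  ] [324.57 189.06] [324.22 181.54]
```

View pics/w5c.png

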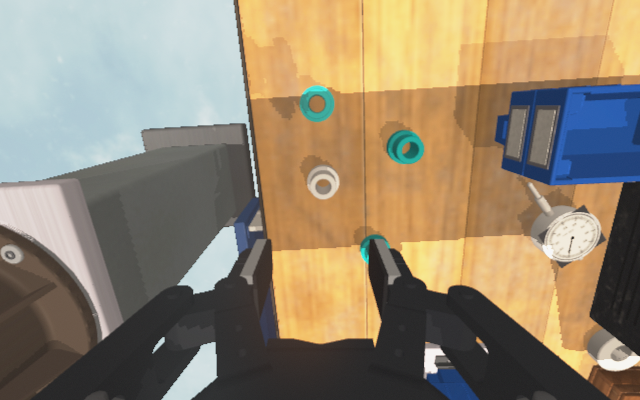

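Emit:
arm_command([
  [0.0015,0.002,-0.04,0,0,0],
  [0,0,-0.04,0,0,0],
  [0,0,-0.035,0,0,0],
  [0,0,-0.018,0,0,0],
  [0,0,0,0,0,0],
])

```text
clock: 14.0
tool_pos: [422.5, 147.3, 15.2]
orientation: [3.139, -0.094, -0.004]
wrist_force: [-0.4, -0.5, 0.5]
gripper_width: 51.0
```

Emit:
arm_command([
  [0,0,0,0,0,0],
  [0,0,0,0,0,0],
  [0,0,0,0,0,0],
], grip=1)

```text
clock: 14.38
tool_pos: [423.6, 148.2, 17.5]
orientation: [-3.14, 0.091, -0.003]
wrist_force: [-0.1, -3.7, 6.6]
gripper_width: 21.8
```

Emit:
arm_command([
  [0,0,0.01,0,0,0],
  [0,0,0.03,0,0,0],
  [0,0,0.04,0,0,0],
  [0,0,0.04,0,0,0],
  [0,0,0,0,0,0],
])

```text
clock: 15.0
tool_pos: [424.7, 148.7, 139.8]
orientation: [-3.138, 0.091, -0.009]
wrist_force: [-0.3, -0.4, -1.8]
gripper_width: 21.9
```

```bash
python3 - <<'E'
from h import *
o,im=snap('wrist','w6'); print(o['tool_pos'],o['gripper_width'])
o2,s=snap('scene','s6')
a=cv2.resize(im[90:330,200:460],None,fx=1.5,fy=1.5,interpolation=cv2.INTER_CUBIC)
b=cv2.resize(s[130:310,240:420],(360,360),interpolation=cv2.INTER_CUBIC)
cv2.imwrite('pics/w6c.png',np.hstack([a[:360],b]))
E
```

```text
[424.74 148.72 139.83] 21.885453927823256
```

View pics/w6c.png

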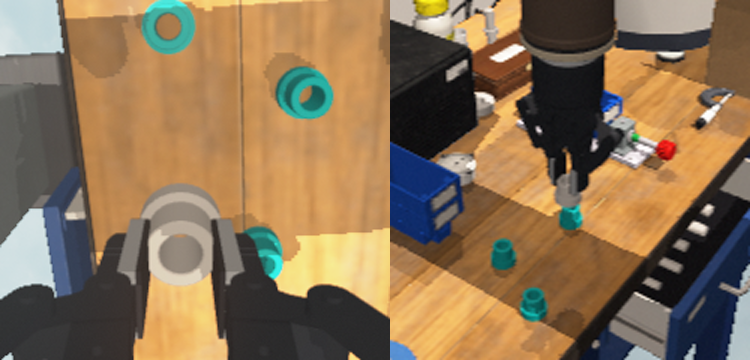

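Emit:
arm_command([
  [0.028,-0.0447,0,0,0,0],
  [0.028,-0.0447,0,0,0,0],
  [0.028,-0.0447,0,0,0,0],
  [0.028,-0.0447,0,0,0,0],
  [0.028,-0.0447,0,0,0,0],
])

```text
clock: 15.72
tool_pos: [562.7, -76.9, 135.1]
orientation: [-3.14, 0.092, 0.003]
wrist_force: [1.1, 0.2, -0.1]
gripper_width: 21.7
```

Emit:
arm_command([
  [0.028,-0.0447,0,0,0,0],
  [0,0,-0.03,0,0,0],
  [0,0,-0.04,0,0,0],
  [0,0,-0.03,0,0,0],
  [0,0,0,0,0,0],
])

```text
clock: 16.35
tool_pos: [588.7, -119.5, 33.5]
orientation: [-3.139, 0.091, 0.008]
wrist_force: [-0.3, -0.2, 0.2]
gripper_width: 21.8
```

Emit:
arm_command([
  [0.002,0,-0.002,0,0,0],
  [0,0,-0.002,0,0,0],
  [0,0,0,0,0,0],
])

```text
clock: 16.73
tool_pos: [593.2, -120.1, 33.0]
orientation: [3.14, -0.091, 0.001]
wrist_force: [0.0, -0.4, 0.0]
gripper_width: 21.6
```

Emit:
arm_command([
  [0,0,-0.002,0,0,0],
  [0,0,0,0,0,0],
])

```text
clock: 16.98
tool_pos: [593.0, -120.0, 30.5]
orientation: [3.14, -0.091, 0.001]
wrist_force: [0.5, -0.0, 1.0]
gripper_width: 21.6
```

Emit:
arm_command([
  [0,0,-0.002,0,0,0],
  [0,0,0,0,0,0],
])

```text
clock: 17.23
tool_pos: [593.2, -120.1, 30.2]
orientation: [3.14, -0.091, 0.002]
wrist_force: [-7.6, 2.3, 32.0]
gripper_width: 21.5
```

Emit:
arm_command([
  [0,0,0.001,0,0,0],
  [0,0,0,0,0,0],
  [0,0,0.03,0,0,0],
  [0,0,0.06,0,0,0],
  [0,0,0.06,0,0,0],
], grip=0.1)

```text
clock: 17.85
tool_pos: [592.4, -119.9, 180.4]
orientation: [-3.14, 0.091, 0.002]
wrist_force: [1.3, -0.7, 0.0]
gripper_width: 38.4
```

Emit:
arm_command([
  [0.0064,0.034,0.02,0,0,-0.151],
  [0.0064,0.034,0,0,0,-0.151],
  [0.0064,0.034,0,0,0,-0.151],
  [0.0064,0.034,0,0,0,-0.151],
  [0.0064,0.034,0,0,0,-0.151],
], grip=-1)

```text
clock: 18.48
tool_pos: [624.9, 51.1, 199.0]
orientation: [2.882, -1.249, -0.001]
wrist_force: [0.6, 0.6, -0.5]
gripper_width: 85.3
```

Emit:
arm_command([
  [0.0055,0.0275,0,0,0,-0.151],
  [0.0055,0.0275,0,0,0,-0.151],
  [0.0055,0.0275,0,0,0,-0.151],
  [0.0055,0.0275,0,0,0,-0.151],
  [0.004,0.0275,0,0,0,-0.151],
])

```text
clock: 19.1
tool_pos: [650.9, 188.4, 198.9]
orientation: [2.219, -2.224, -0.0]
wrist_force: [0.5, -0.6, -0.0]
gripper_width: 85.5
```

Emit:
arm_command([
  [0,0,0,0,0,0],
  [0,0,0,0,0,0],
])

```text
clock: 19.35
tool_pos: [650.6, 187.1, 198.9]
orientation: [2.227, -2.215, -0.0]
wrist_force: [-0.4, 0.2, 0.5]
gripper_width: 85.6
```

```bash
python3 - <<'E'
from h import *
o,im=snap('wrist','w7'); P=cam('wrist',o); print(o['tool_pos'],o['orientation'])
for X in [(717,221,90),(717,155,90),(585,155,90),(585,221,90)]: print(proj(P,X))
o2,t=snap('top','t7')
a=cv2.resize(im[60:300,180:480],(500,400),interpolation=cv2.INTER_CUBIC)
b=cv2.resize(t[140:270,300:398],(300,400),interpolation=cv2.INTER_CUBIC)
cv2.imwrite('pics/w7c.png',np.hstack([a,b]))
E
```

```text
[650.58 187.08 198.93] [ 2.23 -2.22 -0.  ]
[279.07 114.81]
[358.72 115.21]
[352.62 257.19]
[284.12 256.91]
```

View pics/w7c.png

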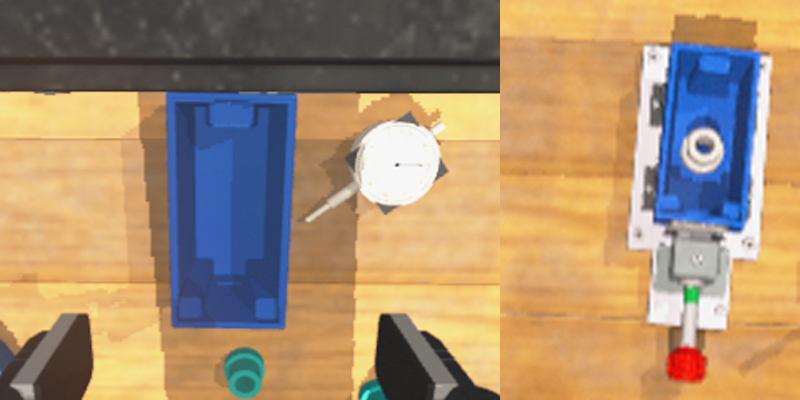

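Emit:
arm_command([
  [0,0.001,-0.04,0,0,-0.008],
  [0,0,-0.04,0,0,0],
  [0,0,-0.04,0,0,0],
  [0,0,-0.02,0,0,0],
  [0,0,0,0,0,0],
])

```text
clock: 20.08
tool_pos: [650.3, 187.8, 58.4]
orientation: [2.214, -2.226, -0.002]
wrist_force: [0.5, -0.3, 0.9]
gripper_width: 85.5
```

Emit:
arm_command([
  [0,0,0,0,0,0],
  [0,0,0,0,0,0],
  [0,0,0,0,0,0],
  [0,0,0,0,0,0],
  [0,0,0,0,0,0],
], grip=1)

```text
clock: 20.7
tool_pos: [652.1, 188.8, 61.3]
orientation: [-2.214, 2.225, -0.002]
wrist_force: [-0.3, 0.0, 7.8]
gripper_width: 65.2
```

Emit:
arm_command([
  [0,0,0.01,0,0,0],
  [0,0,0.02,0,0,0],
  [0,0,0.04,0,0,0],
  [0,0,0.04,0,0,0],
  [0,0,0,0,0,0],
])

```text
clock: 21.32
tool_pos: [653.1, 189.1, 174.5]
orientation: [-2.211, 2.223, -0.006]
wrist_force: [0.3, 0.1, -0.6]
gripper_width: 65.1
```

```bash
python3 - <<'E'
from h import *
snap('scene','s8')
E
python3 - <<'E'
from h import *
S=cam('scene');im=cv2.imread('pics/s8.png')
for z in (15,45,75,128,158,188):
    u,v=proj(S,(585,188.5,z)).round().astype(int); print(z,u,v,im[v-1:v+2,u-1:u+2].reshape(-1,3).mean(0))
E
```

```text
15 269 245 [81.33 42.   28.56]
45 268 237 [110.44 118.89 127.56]
75 267 228 [122.    50.22  18.  ]
128 265 211 [238.67 245.11 249.  ]
158 263 201 [75.22 32.33 14.11]
188 262 190 [110.   118.89 128.  ]
```

Emit:
arm_command([
  [-0.0039,-0.0206,0,0,0,0.1714],
  [-0.0039,-0.0206,0,0,0,0.1714],
  [-0.0039,-0.0206,0,0,0,0.1714],
  [-0.0039,-0.0206,0,0,0,0.1714],
  [-0.0039,-0.0206,0,0,0,0.1714],
])

```text
clock: 22.0
tool_pos: [630.6, 84.8, 168.7]
orientation: [2.943, -1.097, -0.002]
wrist_force: [0.4, -0.5, -0.2]
gripper_width: 64.9
```

Emit:
arm_command([
  [-0.0039,-0.0206,0,0,0,0.1714],
  [-0.0039,-0.0206,0,0,0,0.1714],
  [-0.0039,-0.0206,0,0,0,0.1714],
  [-0.0039,-0.0206,0,0,0,0.1714],
  [-0.0039,-0.0206,0,0,0,0.1714],
])

```text
clock: 22.62
tool_pos: [611.1, -18.2, 168.8]
orientation: [-3.133, -0.225, 0.002]
wrist_force: [-1.0, -0.0, -0.4]
gripper_width: 64.6
```

Emit:
arm_command([
  [-0.0039,-0.0206,0,0,0,0.1714],
  [-0.0039,-0.0206,0,0,0,0.1714],
  [-0.0039,-0.0206,0,0,0,0.1714],
  [-0.0039,-0.0206,0,0,0,0.1714],
  [-0.0039,-0.0206,0,0,0,0.1714],
])

```text
clock: 23.25
tool_pos: [591.6, -121.0, 168.8]
orientation: [-2.756, -1.507, 0.002]
wrist_force: [0.7, 0.0, -0.2]
gripper_width: 64.7
```

Emit:
arm_command([
  [0,0,0,0,0,0.1714],
  [0,0,0,0,0,0.1714],
  [0,0,0,0,0,0.1714],
  [0,0,0,0,0,0],
  [0,0,0,0,0,0],
])

```text
clock: 23.88
tool_pos: [592.1, -120.5, 169.1]
orientation: [-2.293, -2.147, 0.001]
wrist_force: [-0.4, -0.2, -0.5]
gripper_width: 64.9
```

```bash
python3 - <<'E'
from h import *
o=r.get_obs();v=o['orientation'];print(o['tool_pos'],v,2*np.arctan2(v[1],v[0]),o['gripper_width'],o['q'])
E
```

```text
[ 592.09 -120.46  169.07] [-2.29 -2.15  0.  ] -4.7780852925101955 64.8648132486838 [-0.25  0.48  1.77 -0.    0.89 -1.76]
```

Emit:
arm_command([
  [0.0005,0.0005,-0.03,0,0,0],
  [0,0,-0.025,0,0,0],
  [0,0,-0.005,0,0,0],
  [0,0,-0.005,0,0,0],
  [0,0,0,0,0,0],
])

```text
clock: 24.5
tool_pos: [593.2, -120.1, 104.8]
orientation: [2.289, 2.151, 0.001]
wrist_force: [0.4, 0.4, 0.3]
gripper_width: 65.0
```

Emit:
arm_command([
  [0,0,-0.003,0,0,0],
  [0,0,-0.003,0,0,0],
  [0,0,0,0,0,0],
])

```text
clock: 24.88
tool_pos: [592.8, -120.0, 98.2]
orientation: [-2.289, -2.152, 0.0]
wrist_force: [0.8, 0.0, -1.9]
gripper_width: 64.6
```

Emit:
arm_command([
  [0,0,-0.002,0,0,0],
  [0,0,-0.001,0,0,0],
  [0,0,0,0,0,0],
])

```text
clock: 25.25
tool_pos: [592.9, -120.0, 95.3]
orientation: [2.289, 2.152, 0.0]
wrist_force: [-0.6, -1.0, 0.9]
gripper_width: 64.7
```

Emit:
arm_command([
  [0,0,-0.002,0,0,0],
  [0,0,0,0,0,0],
])

```text
clock: 25.5
tool_pos: [593.0, -120.0, 95.1]
orientation: [2.288, 2.151, 0.001]
wrist_force: [-10.4, 3.2, 31.7]
gripper_width: 64.9
```

Emit:
arm_command([
  [0,0,0.001,0,0,0],
  [0,0,0,0,0,0],
  [0,0,0,0,0,0],
  [0,0,0.02,0,0,0],
  [0,0,0.04,0,0,0],
], grip=-1)

```text
clock: 26.12
tool_pos: [591.7, -119.7, 153.3]
orientation: [-2.287, -2.15, 0.003]
wrist_force: [1.4, 0.3, 0.5]
gripper_width: 85.5
```

Emit:
arm_command([
  [0,0,0.05,0,0,0],
  [0,0,0.05,0,0,0],
  [0.007,0.038,0,0,0,0.007],
  [0.007,0.038,0,0,0,0.007],
  [0.007,0.038,-0.02,0,0,0.007],
])

```text
clock: 26.75
tool_pos: [614.9, -5.0, 235.3]
orientation: [2.265, 2.174, 0.003]
wrist_force: [0.5, 0.1, -0.2]
gripper_width: 85.1
```

Emit:
arm_command([
  [0.007,0.039,-0.02,0,0,0.007],
  [0.007,0.039,-0.02,0,0,0.007],
  [0.007,0.039,0,0,0,0.007],
  [0.008,0.039,0,0,0,0.007],
  [0.008,0.039,0,0,0,0.006],
])

```text
clock: 27.38
tool_pos: [650.9, 190.3, 193.9]
orientation: [-2.228, -2.214, 0.001]
wrist_force: [0.7, -0.3, -0.0]
gripper_width: 85.2
```

Emit:
arm_command([
  [0,0,0,0,0,0],
  [0,0,0,0,0,0],
])

```text
clock: 27.62
tool_pos: [650.5, 188.7, 193.9]
orientation: [-2.228, -2.215, 0.001]
wrist_force: [0.3, -0.2, -0.6]
gripper_width: 85.4
```

```bash
python3 - <<'E'
from h import *
o,im=snap('wrist','w9'); P=cam('wrist',o); v=o['orientation'];print(o['tool_pos'],2*np.arctan2(v[1],v[0]))
for X in [(717,222,60),(717,156,60),(585,156,60),(585,222,60)]: print(proj(P,X))
o2,t=snap('scene','s9'); snap('top','t9')
S=cam('scene'); c=proj(S,(593,-120,60)).astype(int); print(c)
a=cv2.resize(im[60:360,160:460],(400,400),interpolation=cv2.INTER_CUBIC)
b=cv2.resize(t[c[1]-50:c[1]+50,c[0]-50:c[0]+50],(400,400),interpolation=cv2.INTER_CUBIC)
cv2.imwrite('pics/w9c.png',np.hstack([a,b]))
E
```

```text
[650.54 188.7  193.89] -4.7184918377721585
[352.48 248.39]
[289.49 248.74]
[284.13 118.59]
[356.32 118.12]
[332 178]
```

View pics/w9c.png

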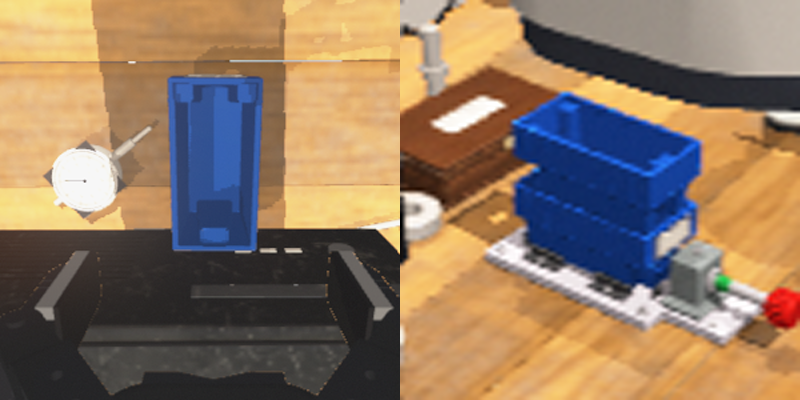

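Emit:
arm_command([
  [0.0005,0.0012,-0.045,0,0,-0.004],
  [0,0,-0.045,0,0,0],
  [0,0,-0.045,0,0,0],
  [0,0,-0.03,0,0,0],
  [0,0,0,0,0,0],
])

```text
clock: 28.4
tool_pos: [649.7, 189.0, 27.3]
orientation: [-2.233, -2.207, 0.006]
wrist_force: [-0.7, -0.3, 1.2]
gripper_width: 85.4
```

Emit:
arm_command([
  [0,0,0,0,0,0],
  [0,0,0,0,0,0],
  [0,0,0,0,0,0],
  [0,0,0,0,0,0],
  [0,0,0,0,0,0],
], grip=1)

```text
clock: 29.02
tool_pos: [652.5, 190.3, 31.2]
orientation: [2.232, 2.208, 0.004]
wrist_force: [-0.7, -1.4, 8.2]
gripper_width: 64.6
```

Emit:
arm_command([
  [0,0,0.02,0,0,0],
  [0,0,0.05,0,0,0],
  [0,0,0.05,0,0,0],
  [0,0,0.05,0,0,0],
  [0,0,0.03,0,0,0],
])

```text
clock: 29.65
tool_pos: [652.2, 190.4, 234.2]
orientation: [2.232, 2.208, 0.006]
wrist_force: [-0.2, -0.4, -1.9]
gripper_width: 65.0
```

Emit:
arm_command([
  [-0.0083,-0.0443,0,0,0,-0.0075],
  [-0.0083,-0.0443,0,0,0,-0.0075],
  [-0.0083,-0.0443,0,0,0,-0.0075],
  [-0.0083,-0.0443,0,0,0,-0.0075],
  [-0.0083,-0.0443,0,0,0,-0.0075],
])

```text
clock: 30.28
tool_pos: [609.5, -32.7, 231.1]
orientation: [2.273, 2.166, 0.002]
wrist_force: [0.1, -0.2, -0.1]
gripper_width: 64.9
```

Emit:
arm_command([
  [-0.0083,-0.0443,0,0,0,-0.0075],
  [-0.0083,-0.0443,0,0,0,-0.0075],
  [0,0,-0.03,0,0,0],
  [0,0,-0.035,0,0,0],
  [0,0,0,0,0,0],
])

```text
clock: 30.9
tool_pos: [591.9, -119.7, 163.7]
orientation: [-2.289, -2.148, 0.002]
wrist_force: [0.1, 0.3, -0.8]
gripper_width: 64.7
```

Emit:
arm_command([
  [0,0,0,0,0,0],
  [0,0,0,0,0,0],
])

```text
clock: 31.15
tool_pos: [594.2, -120.0, 166.1]
orientation: [2.289, 2.149, 0.002]
wrist_force: [0.7, -0.9, -0.5]
gripper_width: 64.6
```

Emit:
arm_command([
  [0,0,-0.008,0,0,0],
  [0,0,-0.003,0,0,0],
  [0,0,-0.002,0,0,0],
  [0,0,0,0,0,0],
])

```text
clock: 31.65
tool_pos: [593.2, -119.9, 151.1]
orientation: [-2.29, -2.15, 0.0]
wrist_force: [0.4, -0.5, -1.1]
gripper_width: 65.0
```

Emit:
arm_command([
  [0,0,-0.002,0,0,0],
  [0,0,-0.001,0,0,0],
  [0,0,0,0,0,0],
])

```text
clock: 32.02
tool_pos: [593.5, -120.0, 149.2]
orientation: [2.29, 2.15, 0.001]
wrist_force: [-4.4, 1.4, 11.8]
gripper_width: 64.5
```

Emit:
arm_command([
  [0,0,-0.001,0,0,0],
  [0,0,0,0,0,0],
])

```text
clock: 32.28
tool_pos: [593.7, -120.0, 149.1]
orientation: [2.289, 2.149, 0.001]
wrist_force: [-7.7, 1.7, 27.4]
gripper_width: 65.0
```

Emit:
arm_command([
  [0,0,0.001,0,0,0],
  [0,0,0,0,0,0],
  [0,0,0,0,0,0],
  [0,0,0.02,0,0,0],
  [0,0,0.04,0,0,0],
], grip=-1)

```text
clock: 32.9
tool_pos: [592.2, -119.7, 207.3]
orientation: [-2.288, -2.148, 0.003]
wrist_force: [1.3, 0.6, 0.1]
gripper_width: 85.4
```

Emit:
arm_command([
  [0,0,0.03,0,0,0],
  [-0.04,0.0025,0,0,0,0],
  [-0.05,0.003,0,0,0,0],
  [-0.05,0.003,0,0,0,0],
  [-0.022,0.001,0,0,0,0],
])

```text
clock: 33.52
tool_pos: [428.6, -110.0, 238.1]
orientation: [-2.29, -2.149, 0.001]
wrist_force: [1.1, -0.5, -0.4]
gripper_width: 85.4
```

Emit:
arm_command([
  [0,0,-0.04,0,0,0],
  [0,0,-0.04,0,0,0],
  [0,0,0,0,0,0],
  [0,0,0,0,0,0],
])

```text
clock: 34.02
tool_pos: [431.8, -110.6, 159.2]
orientation: [2.29, 2.15, 0.0]
wrist_force: [0.2, -0.4, 0.6]
gripper_width: 85.6
```

```bash
python3 - <<'E'
from h import *
o,im=snap('wrist','w10'); P=cam('wrist',o); v=o['orientation'];print(o['tool_pos'],2*np.arctan2(v[1],v[0]))
b,g,rr=[im[...,i].astype(int) for i in range(3)]
m=(rr>110)&(g<60)&(b<60); ys,xs=np.nonzero(m); print(len(xs),np.median(xs),np.median(ys),xs.min(),xs.max(),ys.min(),ys.max(),proj(P,(431,-110.8,32)))
s=snap('scene','s10')[1];t=snap('top','t10')[1]
a=cv2.resize(s[110:230,280:400],(400,400),interpolation=cv2.INTER_CUBIC); c=cv2.resize(im,(400,250))
z=np.zeros((400,400,3),np.uint8); z[:250]=c; 
cv2.imwrite('pics/x10.png',np.hstack([a,z]))
E
```

```text
[ 431.81 -110.6   159.21] 1.5076983806476012
450 323.0 184.0 306 334 173 200 [320.08 188.34]
```

View pics/x10.png

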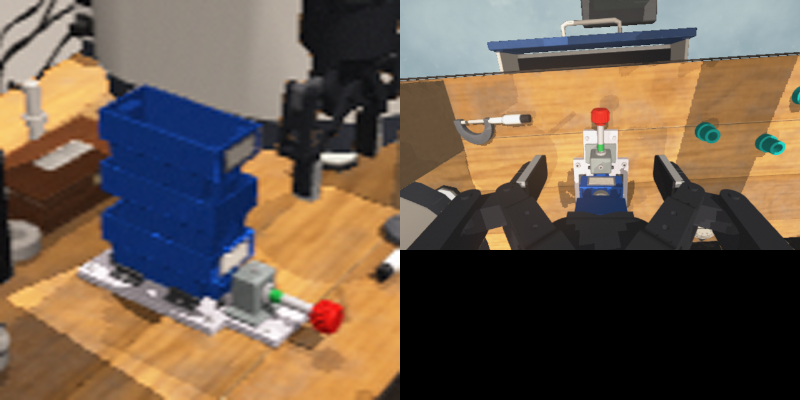

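Emit:
arm_command([
  [-0.001,0,-0.04,0,0,0],
  [0,0,-0.04,0,0,0],
  [0,0,-0.04,0,0,0],
  [0,0,-0.024,0,0,0],
  [0,0,0,0,0,0],
])

```text
clock: 34.8
tool_pos: [430.0, -110.3, 13.8]
orientation: [-2.289, -2.149, 0.001]
wrist_force: [-0.2, 0.0, 0.5]
gripper_width: 85.4
```

Emit:
arm_command([
  [0,0,0,0,0,0],
  [0,0,0,0,0,0],
  [0,0,0,0,0,0],
  [0,0,0,0,0,0],
  [0,0,0,0,0,0],
], grip=1)

```text
clock: 35.42
tool_pos: [430.8, -110.5, 15.0]
orientation: [2.289, 2.15, 0.001]
wrist_force: [0.4, 4.1, 15.0]
gripper_width: 25.0
```

Emit:
arm_command([
  [0.005,-0.0003,0,0,0,0],
  [0.005,-0.0003,0,0,0,0],
  [0.005,-0.0003,0,0,0,0],
  [0.005,-0.0003,0,0,0,0],
  [0.001,0,0,0,0,0],
])

```text
clock: 36.05
tool_pos: [450.9, -111.5, 14.9]
orientation: [-2.29, -2.15, 0.001]
wrist_force: [-7.2, -0.4, 19.5]
gripper_width: 25.4
```

Emit:
arm_command([
  [0,0,0,0,0,0],
  [0,0,0,0,0,0],
])

```text
clock: 36.3
tool_pos: [450.8, -111.5, 15.0]
orientation: [-2.29, -2.15, 0.0]
wrist_force: [-4.2, 0.7, 16.6]
gripper_width: 25.7
```

Emit:
arm_command([
  [0.001,0,0,0,0,0],
  [0.001,0,0,0,0,0],
  [0,0,0,0,0,0],
])

```text
clock: 36.67
tool_pos: [450.9, -111.3, 14.8]
orientation: [-2.288, -2.149, 0.003]
wrist_force: [-14.7, -5.8, 23.7]
gripper_width: 25.4
```

Emit:
arm_command([
  [0,0,0,0,0,0],
  [0,0,0,0,0,0],
  [0,0,0,0,0,0],
  [0,0,0.02,0,0,0],
  [0,0,0.04,0,0,0],
], grip=-1)

```text
clock: 37.3
tool_pos: [452.3, -111.3, 73.9]
orientation: [-2.289, -2.148, 0.002]
wrist_force: [0.4, 0.3, -0.8]
gripper_width: 85.6
```

Emit:
arm_command([
  [-0.005,0,0.05,0,0,0],
  [-0.005,0,0.05,0,0,0],
  [-0.005,0,0.05,0,0,0],
  [0,-0.06,0.03,0,0,0],
  [0,-0.06,0,0,0,0],
])

```text
clock: 37.92
tool_pos: [439.6, -229.0, 255.0]
orientation: [2.285, 2.149, 0.002]
wrist_force: [1.6, 0.2, -1.2]
gripper_width: 85.6
```

Emit:
arm_command([
  [0,-0.06,0,0,0,0],
  [0,-0.06,0,0,0,0],
  [0,-0.06,0,0,0,0],
  [0,0,0,0,0,0],
  [0,0,0,0,0,0],
])

```text
clock: 38.55
tool_pos: [437.9, -407.0, 251.7]
orientation: [-2.29, -2.149, -0.0]
wrist_force: [0.2, -0.1, -0.2]
gripper_width: 85.5
```

```bash
python3 - <<'E'
from h import *
t=snap('top','t11')[1]; s=snap('scene','s11')[1]
a=cv2.resize(t[110:280,180:390],(420,340),interpolation=cv2.INTER_CUBIC)
b=cv2.resize(s[110:230,280:414],(380,340),interpolation=cv2.INTER_CUBIC)
cv2.imwrite('pics/f11.png',np.hstack([a,b]))
E
```

```text
(no output)
```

View pics/f11.png

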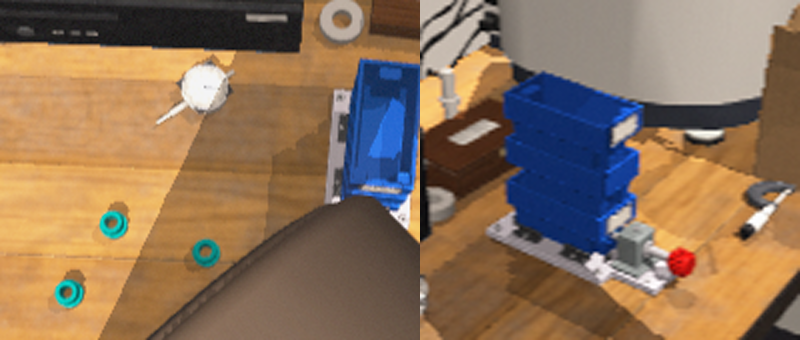

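```bash
python3 -c "
from rig import order
print(order.hand_in())"
```

```text
the job is handed in; nothing more can be done
None
```

The job is handed in at about 38 s of the 210 s: all three bins are stacked on the base, the steel bushing is inside, and the knob is locked.

- **Unlocking:** I pulled the red knob out 20 mm to its stop, and the green band showed.
- **Stack:** bin_c is lowest with its label towards the knob, bin_b stands on it turned end for end, and bin_a is on top with its label towards the knob again. Each bin met firm contact at the height expected for its place.
- **Bushing:** I found only one steel bushing; it stands in bin_c, seen there before bin_b went on top. I left the three turquoise look-alikes alone.
- **Locking:** I pushed the knob back in 20 mm to a firm stop. In the last pictures the green band is gone, the stack stands level with labels alternating, and the gripper is clear of everything.

The dial indicator and micrometer were not touched and look unmoved. I did not measure their positions at the end.

The measured tool position wandered by 1 to 3 mm when the gripper opened or closed. I allowed for this, and every placing still met its expected height. No check failed.

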